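Find the rattling tin and hold it out

ROBOT

A 6-joint arm with a two-finger parallel gripper is mounted at the origin on the work surface. World frame = base frame: x ahead of the robot, y to its left, z up, the work surface at z = 0. Lengths are in m, angles in rad, forces in N, time in s.
With the tool pointing down it reaches from about 0.35 to 0.975 m from the base axis. Payload 4.9 kg.
Tool frame: the origin (TCP) lies on the mounting face of the last link; the fingertips stand 173 mm ahead of it and the grasp point (between the pads) lies ctrl.pinch_z ahead of it (ctrl.pinch_z is the distance from the TCP to the grasp point, in m); z points along the fingers, y is the line along which they close (so a half turn about z gives the same grasp; the last joint's range is limited). The gripper opens to 85 mm and grips with 20 to 120 N. Pads are 22 mm wide; open, the fingers measure 114 mm over their backs; the gripper's body (76 mm by 85 mm) begins 54 mm behind the grasp point. The pads swing forward as they close: fully open they stand 13 mm farther back than shut.
Start: joints at [-1.288, 0.053, 1.613, -0, 1.476, -0.119], TCP at [0.244, -0.575, 0.405] pointing down, gripper open.
Joint ranges: [-3.01, 3.01], [-1.01, 2.22], [0.06, 2.58], [-1.02, 4.17], [0.09, 2.62], [-3.14, 3.14]. Speed limits (rad/s): [2.57, 2.57, 3.14, 3.14, 3.14, 3.14].

INTERFACE

Orientations are given as a rotation vector (axis times angle).
In Python, from station import telemetry, eyes, ctrl gives the robot as it stands.
- The arm moves only by the tool apply_moves, never from a script. Its argument "plan" is a list of rows, each a list of 5 numbers: the finger opening in m, from 0 to 0.0854, then the shift along the tool's x, y, z in m, then the turn about the tool's z in rad. In form: [[jaw, x, y, z, roll], ...]. A call has 1 to 12 rows; each row is the pose to reach, as a shift and turn from the pose commanded when the call began, along the tool's axes at that moment; what a row does not reach only later rows make up. A row lasts 1/12 s, in which the tool goes at most 41.7 mm and 7.16 degrees, less where a joint would pass 70% of its speed; a pose out of reach is approached as far as the arm can. A call with a gripper value outside its range is refused whole. The fingers move at their own pace and stop on an object; "newtons" is the grip in N (left out, the last holds). Time passes only in rows, so rows that repeat a pose let the fingers close. It gives the time, the measured TCP pose, the force, the opening and the grip force at its end, in the units of the state.
- telemetry.get_obs(): the state, without advancing time (a new reading comes with each control period).
- eyes.get_image(name): name is "scene" or "side" or "wrist"; returns a dict with "img" (420x560x3 uint8, blue, green, red), "range_z" (420x560 float32, m along the optical axis (not along the pixel's ray), 0 where there is no reading), "K" (3x3 intrinsics, pixels), "pose" (4x4, takes a point from camera to world coordinates); the wrist camera has in their place "hand_eye" (4x4, takes a point from camera to tool coordinates, whose origin is the TCP and whose axes are the flange's). Camera axes: x right, y down, z forward; pixel columns grow to the right and rows downward; lengths in m; the calibration is good to about 2 mm. A picture is of the moment at which its call begins: read the wrist's pose just before it.
- ctrl.finish_job(): hands the job in; it is judged then, once.
Trained networks look in a picture, given as the dict that the camera call returned (one of the last four; its "shot" number tells which), for a name from the list of things; names that differ only in an ending like _2 or _b are one class to them, and where a whole thing is asked for, a point or a joint stands for the part that bears it (a point fixed in the world has none). Each returns a list of dicts, best first, with "confidence" (0 to 1); they miss things now and then, are a little off and sometimes report something else, mostly with a low value. They report only what shows in the picture. A call takes as long as a camera call. They do not tell look-alikes from the thing itself.
- eyes.search_frame(thing, picture): "box" ([left, top, right, bottom] in pixels, round what is visible of it).
- eyes.outline_of(thing, picture): "region" (420x560 bool, what is visible of it) and "box" ([left, top, right, bottom] in pixels, round what is visible of it).
- eyes.tip_of(thing, picture): "point" ([column, row] in pixels: a listed point, or the origin of a listed thing).
The state is a dict: "t": time; "q": joint angles; "dq": joint speeds; "effort": joint torques, N m; "tool_pos": TCP position; "tool_rot": TCP orientation; "contact_force": force on the tool from outside, world axes, zero at the start; "wrist_torque": the same for the moment, N m; "opening": finger opening in m; "grip_force": force on a finger pad.
Only numpy, scipy, OpenCV 4.12 (cv2) and the standard library are available. Lean on these libraries where they do the work, as an engineer would, in place of code of your own. Each camera call takes 0.05 s, during which the arm holds its last target. There are 200 camera calls.

TASK

One of the three sealed lamp-kit tins has a part loose inside and rattles when shaken, the other two are quiet: pick them up and shake or tip them lengthwise to find out which. Set both quiet tins down upright in the plywood tray (lower them in, do not drop them), then pick up the rattling tin and finish while still holding it, level, well clear (10 to 20 cm) above the middle of the black handover mat. Leave the craft things around them where they are.

Things in the scene. Friction and masses are not known exactly. Their poses are not given: they have to be found in the camera images.
- board: fixed kit board, plywood, 140 mm (x) by 490 mm (y), 6 mm thick, with three marked places in a row along y, 190 mm apart; origin at the centre of its underside
- place_right (a point): the board's right place seen from the robot: a sealed steel tin stands here at the start, centred within 5 mm, its length along the board's x (within 0.07 rad): 110 mm long, 48 wide, 58 tall, 0.4 to 0.65 kg, flat sides. Point on the board's top, axes as the board's
- place_middle (a point): the board's middle place seen from the robot: the second tin stands here likewise; the three look alike. In one of them, drawn at random, a 0.28 kg brass weight is loose: it slides 36 mm either way of the middle along the tin's length when tipped over 5 degrees or shaken lengthwise, knocks at the ends, and stays where it slid when level. Point on the board's top, axes as the board's
- place_left (a point): the board's left place seen from the robot: the third tin stands here likewise. In the two quiet tins the same weight is fixed, within 15 mm of the middle. Point on the board's top, axes as the board's
- tray: fixed plywood tray for the quiet tins, 190 mm (its x) by 270 mm (its y) outside, walls 4 mm thick, rim 16 mm above the table, inner floor 4 mm above the table; origin at the centre of its underside on the table. Both tins fit side by side, lengthwise along its x, 60 mm either side of the centre
- mat: the handover mat: a thin black rubber mat on the table's far side, 110 mm (x) by 180 mm (y), 3 mm thick, fixed; origin at the centre of its underside
- paint_pot: bystander, leave alone: small clear paint pot with a white lid, 38 mm across, 36 mm tall, on the board between the tins; origin at the centre of its underside
- dabber: bystander, leave alone: yellow foam dabber on the board between the tins, standing on its foam (44 mm across) with a wooden stick up to 107 mm; origin at the centre of its underside
- lamp_stem: bystander, leave alone: unfinished table lamp, wooden foot 90 mm square, stem and white cup 72 mm across, 122 mm tall; origin at the centre of its underside
- glue: bystander, leave alone: white glue bottle, 44 mm across, 110 mm tall; origin at the centre of its underside
- spool: bystander, leave alone: wooden spool, 44 mm across, 44 mm tall; origin at the centre of its underside
- brush: bystander, leave alone: paint brush lying on the table, about 0.2 m long; origin underneath it
Not all that is in view belongs to the job. What is shaped like the mat but orange or yellow is not meant.

How it is judged:
By the outcome, as a careful person would: the job done as asked, in the order asked, and still so for the second after the job is handed in, while the arm keeps its last pose, push and grip.
It also fails if it takes over 72 s, if anything falls off the work surface, if the arm or the gripper's body presses on something with over 40 N, if the wrist force passes 120 N, or if a joint passes its speed limit or range.

## Working session

There is one attempt and no reset: what is moved stays moved. The work goes in short steps, Python scripts to look and compute and a tool call to move; the robot and the scene stay as the last step left them, time stands still between calls to the robot, and variables do not carry over. Pictures are saved under pics/ and viewed, at most 10 in all, crops included, and the job is handed in when it is done.

Besides the shell and the picture viewer there is one more tool, called as name([rows], argument=value, ...), one row to a line, values as JSON. apply_moves: Moves the arm, as the interface text tells. Its arguments: {"type":"object","properties":{"plan":{"type":"array","items":{"type":"array","items":{"type":"number"}}},"newtons":{"type":"number"}},"required":["plan"]}

```bash
mkdir -p pics; ls
cat > h.py <<'E'
import numpy as np, cv2
from station import telemetry, eyes, ctrl
from scipy.spatial.transform import Rotation as R
def cloud(p,T=None):
    K=p["K"];z=p["range_z"];v,u=np.mgrid[:420,:560]
    P=np.stack([(u-K[0,2])*z/K[0,0],(v-K[1,2])*z/K[1,1],z],-1)
    T=p["pose"] if T is None else T
    W=P@T[:3,:3].T+T[:3,3]; W[z<=0]=np.nan
    return W
def tool():
    o=telemetry.get_obs();T=np.eye(4);T[:3,:3]=R.from_rotvec(o["tool_rot"]).as_matrix();T[:3,3]=o["tool_pos"];return T
E
python3 - <<'E'
from h import *
o=telemetry.get_obs();print(o, ctrl.pinch_z); print(tool().round(3))
ims=[]
for n in ("scene","side"):
    p=eyes.get_image(n);W=cloud(p);np.savez(f"{n}.npz",W=W,img=p["img"]);cv2.imwrite(f"pics/{n}.png",p["img"])
    for t in ["board","tray","mat","place_right","place_middle","place_left","paint_pot","dabber","lamp_stem","glue","spool","brush"]:
        if t.startswith("place"):
            for d in eyes.tip_of(t,p)[:2]:
                c,r=np.round(d["point"]).astype(int);print(n,t,round(d["confidence"],2),c,r,W[r,c].round(3))
        else:
            for d in eyes.outline_of(t,p)[:3]:
                Q=W[d["region"]];print(n,t,round(d["confidence"],2),np.round(d["box"]),np.nanmedian(Q,0).round(3),np.nanpercentile(Q,2,0).round(3),np.nanpercentile(Q,98,0).round(3))
E
```

```text
pics
{'t': 0.0, 'q': array([-1.28799490e+00,  5.33634320e-02,  1.61429688e+00, -1.62003049e-06,
        1.47599618e+00, -1.18992338e-01]), 'dq': array([-0.00040617, -0.00013899,  0.00016207,  0.00094192, -0.00029818,
       -0.00026943]), 'effort': array([-4.00331346e-04, -3.93683052e+01, -3.70174956e+01, -1.10913165e-04,
        7.02421035e-03, -4.46780874e-06]), 'tool_pos': array([ 0.244348  , -0.5749645 ,  0.40345685]), 'tool_rot': array([-3.07639346e+00, -6.26489136e-01,  2.67576726e-04]), 'contact_force': array([-0.48859665,  0.16184223, -0.14529732]), 'wrist_torque': array([0.02791818, 0.02421706, 0.01469635]), 'grip_force': 0.0, 'opening': 0.08519315562180112} 0.1547
[[ 0.92   0.391 -0.001  0.244]
 [ 0.391 -0.92   0.002 -0.575]
 [ 0.    -0.002 -1.     0.403]
 [ 0.     0.     0.     1.   ]]
scene board 0.86 [140. 195. 334. 247.] [ 0.479 -0.124  0.006] [ 0.389 -0.385  0.001] [0.535 0.082 0.011]
scene tray 0.56 [367. 207. 485. 290.] [0.503 0.316 0.004] [0.402 0.18  0.   ] [0.598 0.441 0.016]
scene mat 0.84 [365. 158. 433. 195.] [0.251 0.273 0.003] [ 0.189  0.186 -0.001] [0.309 0.
[... 1700 characters left out ...]
 282. 279.] [ 0.456 -0.26   0.037] [ 0.439 -0.269  0.006] [ 0.475 -0.232  0.045]
side paint_pot 0.52 [244. 135. 303. 180.] [0.499 0.3   0.005] [0.404 0.172 0.001] [0.593 0.443 0.017]
side dabber 0.48 [251. 194. 266. 232.] [ 0.425 -0.071  0.036] [ 0.406 -0.086  0.006] [0.445 0.01  0.112]
side lamp_stem 0.81 [347. 260. 401. 329.] [ 0.681 -0.365  0.025] [ 0.634 -0.411  0.002] [ 0.736 -0.312  0.124]
side glue 0.95 [326. 146. 343. 178.] [0.688 0.157 0.054] [0.669 0.146 0.001] [0.711 0.176 0.11 ]
side spool 0.73 [311. 144. 322. 158.] [0.649 0.29  0.024] [0.636 0.279 0.005] [0.666 0.31  0.046]
side brush 0.72 [340. 310. 361. 398.] [ 0.602 -0.465  0.018] [ 0.584 -0.573  0.003] [ 0.632 -0.381  0.022]
```

Run:
```python
from h import *
d=np.load("scene.npz");img=d["img"];W=d["W"]
cv2.imwrite("pics/crop.png",cv2.resize(img[110:350,60:500],None,fx=1.8,fy=1.8,interpolation=cv2.INTER_CUBIC))
for a,b in [((182,365),(251,273)),((0,0),(0,0))][:0]:pass
for n,(x,y) in dict(A=(.25,.27),B=(.683,-.045),C=(.21,-.28)).items():
    m=(abs(W[...,0]-x)<.03)&(abs(W[...,1]-y)<.05)&(W[...,2]<.01);print(n,np.median(img[m],0))
# tops of tins from both cameras
for n in("scene","side"):
    d=np.load(n+".npz");W=d["W"]
    for y in(-.33,-.14,.05):
        m=(abs(W[...,0]-.47)<.09)&(abs(W[...,1]-y)<.06)&(abs(W[...,2]-.064)<.004)
        if m.sum()>10:
            r=cv2.minAreaRect((W[m][:,:2]*1000).astype(np.float32));print(n,y,m.sum(),r)
    for k,(x,y,hx,hy,z0,z1) in dict(tray=(.5,.31,.13,.17,.011,.02),mat=(.25,.27,.1,.13,.0018,.006),mB=(.683,-.045,.09,.13,.0018,.006)).items():
        m=(abs(W[...,0]-x)<hx)&(abs(W[...,1]-y)<hy)&(W[...,2]>z0)&(W[...,2]<z1)
        print(n,k,cv2.minAreaRect((W[m][:,:2]*1000).astype(np.float32)))
```

```text
A [ 29. 134. 243.]
B [38. 43. 49.]
C [ 40. 227. 243.]
scene -0.33 647 ((470.20452880859375, -344.2749328613281), (112.95233154296875, 50.96086502075195), 1.2317482233047485)
scene -0.14 651 ((459.9183044433594, -154.50933837890625), (111.56883239746094, 49.92380905151367), 3.764625072479248)
scene 0.05 678 ((449.3873596191406, 35.29363250732422), (113.41888427734375, 50.62543487548828), 3.6922976970672607)
scene tray ((498.21295166015625, 309.8629150390625), (271.0955505371094, 194.8510284423828), 84.98873138427734)
scene mat ((249.51231384277344, 269.3370361328125), (199.20236206054688, 259.903076171875), 0.42792633175849915)
scene mB ((682.96142578125, -45.56736755371094), (179.3483428955078, 258.46795654296875), 0.12420521676540375)
side -0.33 879 ((471.8085021972656, -345.4383850097656), (111.38687133789062, 51.940425872802734), 0.5594684481620789)
side -0.14 584 ((459.91729736328125, -155.43118286132812), (111.0769271850586, 53.42738342285156), 4.335310459136963)
side 0.05 415 ((451.1494445800781, 34.084007263183594), (111.32588195800781, 55.937904357910156), 4.2270894050598145)
side tray ((499.7833251953125, 307.8097839355469), (277.642333984375, 190.21148681640625), 85.25772857666016)
side mat ((250.381591796875, 269.95428466796875), (259.7238464355469, 199.20391845703125), 89.75204467773438)
side mB ((682.7574462890625, -45.1329345703125), (259.54241943359375, 179.3921661376953), 89.9701156616211)
```

View pics/crop.png

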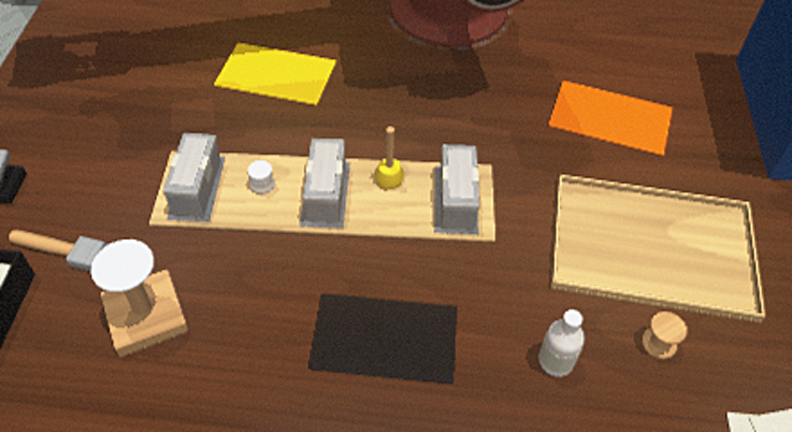

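The black mat is at crop (385,338), scene pixel (274,298), world (0.683,−0.045). It is the only black one of the three. The yellow (275,75) and orange (610,117) ones are decoys. The tins are at crop (192,175), (325,180) and (460,185), with the paint pot and dabber between them. The enlarged crop confirms the mat, so I'm moving above the right tin.

apply_moves([
  [0.075, 0.036, -0.015, 0.006, 0.1],
  [0.075, 0.07, -0.03, 0.012, 0.2],
  [0.075, 0.105, -0.045, 0.018, 0.3],
  [0.075, 0.14, -0.06, 0.025, 0.384],
  [0.075, 0.175, -0.075, 0.03, 0.384],
  [0.075, 0.21, -0.09, 0.036, 0.384],
  [0.075, 0.25, -0.105, 0.043, 0.384],
  [0.075, 0.28, -0.115, 0.05, 0.384],
  [0.075, 0.299, -0.123, 0.055, 0.384],
  [0.075, 0.299, -0.123, 0.055, 0.384],
], newtons=60)

```text
t: 2.13
tool_pos: [0.4735, -0.342, 0.3482]
tool_rot: [-3.139, -0.035, 0.001]
contact_force: [-0.4, 0.1, -0.1]
opening: 0.075
grip_force: 0.0
```

```bash
cat >> h.py <<'E'
def yaw(T): return np.arctan2(T[1,0],T[0,0])
def go(x,y,z,yw):
    """shift in tool axes + roll to TCP target"""
    T=tool();s=T[:3,:3].T@(np.array([x,y,z])-T[:3,3]);r=(yaw(T)-yw+np.pi/2)%np.pi-np.pi/2
    print("shift",s.round(4),"roll",round(r,3))
def tin(x,y,ztop=.064):
    T=tool();p=eyes.get_image("wrist");W=cloud(p,T@p["hand_eye"])
    m=(abs(W[...,0]-x)<.09)&(abs(W[...,1]-y)<.06)&(abs(W[...,2]-ztop)<.005)
    r=cv2.minAreaRect((W[m][:,:2]*1000).astype(np.float32));print(m.sum(),np.round(r[0],1),np.round(r[1],1),round(r[2],2),"ztop",np.median(W[m][:,2]).round(4))
    return p,W
E
python3 - <<'E'
from h import *
o=telemetry.get_obs();print(o["t"],o["tool_pos"],tool().round(3)[:3,:3].tolist(),o["contact_force"],o["wrist_torque"])
p,W=tin(.471,-.345);go(.471,-.345,.195,.016)
cv2.imwrite("pics/w1.png",p["img"])
for n in("scene","side"):
    V=np.load(n+".npz")["W"].reshape(-1,3);m=(V[:,1]>.45)&(V[:,2]>.03)&(abs(V[:,0]-.45)<.5)&(V[:,1]<1);print(n,m.sum(),np.percentile(V[m],[1,50,99],axis=0).round(2) if m.any() else "")
E
```

```text
2.1333 [ 0.47348404 -0.34199054  0.34824479] [[1.0, 0.023, -0.001], [0.023, -1.0, 0.003], [-0.001, -0.003, -1.0]] [-0.3588184   0.06625559 -0.13849352] [0.00370884 0.02330821 0.01039681]
9883 [ 472.2 -343.6] [111.1  50.4] 0.8 ztop 0.0648
shift [-0.0013  0.0016  0.1539] roll 0.005
scene 12258 [[0.09 0.49 0.03]
 [0.32 0.51 0.18]
 [0.71 0.64 0.3 ]]
side 7748 [[0.14 0.49 0.03]
 [0.29 0.5  0.18]
 [0.73 0.7  0.3 ]]
```

apply_moves([
  [0.075, -0.001, 0.002, 0.035, 0.007],
  [0.075, -0.001, 0.002, 0.07, 0.007],
  [0.075, -0.001, 0.002, 0.105, 0.007],
  [0.075, -0.001, 0.002, 0.13, 0.007],
  [0.075, -0.001, 0.002, 0.145, 0.007],
  [0.075, -0.001, 0.002, 0.151, 0.007],
  [0.075, -0.001, 0.002, 0.151, 0.007],
  [0.03, -0.001, 0.002, 0.151, 0.007],
  [0.03, -0.001, 0.002, 0.151, 0.007],
  [0.03, -0.001, 0.002, 0.151, 0.007],
  [0.03, -0.001, 0.002, 0.151, 0.007],
  [0.03, -0.001, 0.002, 0.151, 0.007],
], newtons=60)

```text
t: 3.18
tool_pos: [0.4713, -0.3478, 0.2012]
tool_rot: [3.139, 0.017, 0.004]
contact_force: [-0.6, 1.5, 6.3]
opening: 0.0473
grip_force: 64.7
```

apply_moves([
  [0.03, 0, 0, 0, 0],
  [0.03, 0, 0, -0.01, 0],
  [0.03, 0, 0, -0.03, 0],
  [0.03, 0, 0, -0.065, 0],
  [0.03, 0, 0, -0.1, 0],
  [0.03, 0, 0, -0.135, 0],
  [0.03, 0, 0, -0.16, 0],
  [0.03, 0, 0, -0.17, 0],
  [0.03, 0, 0, -0.17, 0],
  [0.03, 0, 0, -0.17, 0],
  [0.03, 0, 0, -0.17, 0],
])

```text
t: 4.1
tool_pos: [0.4698, -0.3465, 0.3652]
tool_rot: [-3.138, -0.017, 0.007]
contact_force: [0.2, 0.7, -6.4]
opening: 0.0471
grip_force: 63.9
```

```bash
cat > st.py <<'E'
from h import *
o=telemetry.get_obs();T=tool()
print(o["t"],"pos",o["tool_pos"].round(4),"z",T[:3,2].round(4),"F",o["contact_force"].round(2),"torque(tool)",(T[:3,:3].T@o["wrist_torque"]).round(3),"op",round(o["opening"],4),"g",round(o["grip_force"],1))
E
python3 st.py
```

```text
4.1 pos [ 0.4698 -0.3465  0.3652] z [-0.0042  0.0039 -1.    ] F [ 0.21  0.66 -6.36] torque(tool) [ 0.008 -0.017  0.01 ] op 0.0471 g 63.9
```

apply_moves([
  [0.03, 0.04, 0, 0, 0],
  [0.03, 0.08, 0, 0, 0],
  [0.03, 0.12, 0, 0, 0],
  [0.03, 0.12, 0, 0, 0],
  [0.03, 0.12, 0, 0, 0],
  [0.03, 0.12, 0, 0, 0],
  [0.03, 0.12, 0, 0, 0],
  [0.03, 0.12, 0, 0, 0],
])

```text
t: 4.77
tool_pos: [0.5895, -0.3459, 0.368]
tool_rot: [-3.141, -0.016, 0.002]
contact_force: [-0.1, 0.1, -6.0]
opening: 0.0476
grip_force: 63.6
```

```bash
python3 st.py
```

```text
4.7667 pos [ 0.5895 -0.3459  0.368 ] z [-1.1e-03  7.0e-04 -1.0e+00] F [-0.06  0.14 -6.04] torque(tool) [-0.008 -0.029  0.044] op 0.0476 g 63.6
```

apply_moves([
  [0.03, -0.04, 0, 0, 0],
  [0.03, -0.08, 0, 0, 0],
  [0.03, -0.12, 0, 0, 0],
  [0.03, -0.12, 0, 0, 0],
  [0.03, -0.12, 0, 0, 0],
  [0.03, -0.12, 0, 0, 0],
  [0.03, -0.12, 0, 0, 0],
  [0.03, -0.12, 0, 0, 0],
])

```text
t: 5.43
tool_pos: [0.4712, -0.3472, 0.3696]
tool_rot: [3.141, 0.018, 0.002]
contact_force: [0.0, -0.0, -5.7]
opening: 0.0473
grip_force: 63.6
```

```bash
python3 st.py
```

```text
5.4333 pos [ 0.4712 -0.3472  0.3696] z [ 0.0012 -0.001  -1.    ] F [ 0.   -0.02 -5.75] torque(tool) [-0.039  0.033  0.001] op 0.0473 g 63.6
```

```bash
cat > av.py <<'E'
from h import *
L=[]
for i in range(5):
    eyes.get_image("wrist");o=telemetry.get_obs();L.append(np.r_[o["contact_force"],tool()[:3,:3].T@o["wrist_torque"]])
print(o["t"],o["tool_pos"].round(4),np.mean(L,0).round(3),"std",np.std(L,0).round(3))
E
python3 av.py
```

```text
5.6833 [ 0.471  -0.3471  0.3687] [ 2.600e-02  1.130e-01 -5.746e+00  1.000e-03 -3.700e-02 -1.900e-02] std [0.412 0.412 0.218 0.033 0.03  0.025]
```

apply_moves([
  [0.03, 0.04, 0, 0, 0],
  [0.03, 0.08, 0, 0, 0],
  [0.03, 0.12, 0, 0, 0],
  [0.03, 0.12, 0, 0, 0],
  [0.03, 0.12, 0, 0, 0],
  [0.03, 0.12, 0, 0, 0],
  [0.03, 0.12, 0, 0, 0],
])

```text
t: 6.27
tool_pos: [0.5901, -0.3458, 0.3686]
tool_rot: [-3.141, -0.017, 0.001]
contact_force: [-0.9, -0.1, -5.7]
opening: 0.0473
grip_force: 63.6
```

```bash
python3 av.py
```

```text
6.5167 [ 0.5899 -0.346   0.3693] [-2.19e-01 -3.71e-01 -5.57e+00 -2.00e-03 -2.90e-02  7.00e-03] std [0.422 0.384 0.263 0.023 0.022 0.015]
```

Wrist torque is the same after both stops (−0.037 vs −0.029 Nm; a loose weight would give about 0.2 Nm difference), so the right tin is quiet. Carrying it to the tray.

apply_moves([
  [0.03, -0.002, -0.02, 0, 0],
  [0.03, -0.006, -0.055, 0, 0.01],
  [0.03, -0.01, -0.093, 0, 0.02],
  [0.03, -0.014, -0.131, 0, 0.03],
  [0.03, -0.018, -0.169, 0, 0.04],
  [0.03, -0.022, -0.207, 0, 0.05],
  [0.03, -0.026, -0.245, 0, 0.06],
  [0.03, -0.03, -0.283, 0, 0.07],
  [0.03, -0.035, -0.321, 0, 0.08],
  [0.03, -0.039, -0.359, 0, 0.09],
  [0.03, -0.043, -0.397, 0, 0.097],
  [0.03, -0.047, -0.435, 0, 0.097],
])

```text
t: 7.52
tool_pos: [0.5379, 0.0902, 0.3695]
tool_rot: [-3.138, 0.137, -0.003]
contact_force: [1.2, 0.1, -5.6]
opening: 0.0473
grip_force: 63.9
```

```bash
python3 -c "
from h import *
print(tool().round(3),yaw(tool()));go(.504,.369,.30,-.086)"
```

```text
[[ 0.996 -0.087  0.002  0.538]
 [-0.087 -0.996  0.     0.09 ]
 [ 0.002 -0.    -1.     0.369]
 [ 0.     0.     0.     1.   ]] -0.08709156066772139
shift [-0.0581 -0.2748  0.0695] roll -0.001
```

apply_moves([
  [0.03, -0.007, -0.035, 0.005, 0],
  [0.03, -0.015, -0.07, 0.01, 0],
  [0.03, -0.022, -0.105, 0.018, 0],
  [0.03, -0.03, -0.14, 0.026, 0],
  [0.03, -0.037, -0.175, 0.034, 0],
  [0.03, -0.044, -0.21, 0.045, 0],
  [0.03, -0.052, -0.245, 0.055, 0],
  [0.03, -0.056, -0.265, 0.065, 0],
  [0.03, -0.058, -0.275, 0.07, 0],
  [0.03, -0.058, -0.275, 0.07, 0],
  [0.03, -0.058, -0.275, 0.07, 0],
])

```text
t: 8.43
tool_pos: [0.5046, 0.3673, 0.2986]
tool_rot: [3.138, -0.135, -0.0]
contact_force: [0.5, 0.0, -5.2]
opening: 0.0471
grip_force: 64.2
```

Run:
```python
from h import *
p=eyes.get_image("wrist");W=cloud(p,tool()@p["hand_eye"]);cv2.imwrite("pics/w2.png",p["img"])
V=W.reshape(-1,3);m=(abs(V[:,2]-.016)<.004)&(abs(V[:,1]-.31)<.17)&(abs(V[:,0]-.5)<.13);r=cv2.minAreaRect((V[m][:,:2]*1000).astype(np.float32));print(m.sum(),r,V[m].min(0),V[m].max(0))
go(.504,.369,.201,-.086)
```

```text
6910 ((500.8150329589844, 311.04718017578125), (270.9425048828125, 189.9038543701172), 85.26248931884766) [0.39560081 0.17318479 0.01200059] [0.60581097 0.45175528 0.01969477]
shift [-0.0013 -0.0021  0.0982] roll -0.001
```

View pics/w2.png

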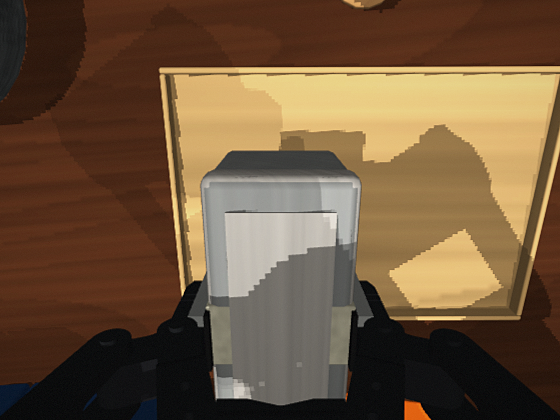

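The tin hangs level between the pads, with its end at cols 205–360. The tray's left wall is at cols 160–185, so the tin is clear of it. Lowering.

apply_moves([
  [0.03, -0.001, -0.003, 0.03, 0],
  [0.03, -0.001, -0.003, 0.06, 0],
  [0.03, -0.001, -0.003, 0.078, 0],
  [0.03, -0.001, -0.003, 0.087, 0],
  [0.03, -0.001, -0.003, 0.092, 0],
  [0.03, -0.001, -0.003, 0.095, 0],
  [0.03, -0.001, -0.003, 0.097, 0],
  [0.03, -0.001, -0.003, 0.098, 0],
  [0.03, -0.001, -0.003, 0.098, 0],
  [0.03, -0.001, -0.003, 0.098, 0],
])

```text
t: 9.32
tool_pos: [0.5044, 0.371, 0.2019]
tool_rot: [-3.138, 0.135, -0.003]
contact_force: [0.3, 0.4, -6.2]
opening: 0.0474
grip_force: 64.1
```

```bash
python3 av.py
```

```text
9.5667 [0.504  0.3708 0.201 ] [-0.084 -0.216 -5.4   -0.009 -0.018 -0.026] std [0.55  0.254 0.72  0.012 0.03  0.024]
```

apply_moves([
  [0.03, 0, 0, 0.001, 0],
  [0.03, 0, 0, 0.002, 0],
  [0.03, 0, 0, 0.003, 0],
  [0.03, 0, 0, 0.003, 0],
  [0.03, 0, 0, 0.003, 0],
])

```text
t: 9.98
tool_pos: [0.5043, 0.3709, 0.1992]
tool_rot: [3.139, -0.135, 0.0]
contact_force: [-2.8, -3.1, 6.5]
opening: 0.0476
grip_force: 65.5
```

```bash
python3 av.py
```

```text
10.2333 [0.5043 0.3709 0.1992] [-3.165 -2.35   5.101 -0.577 -0.963 -0.048] std [0.437 0.493 0.233 0.012 0.048 0.034]
```

apply_moves([
  [0.072, 0, 0, 0, 0],
  [0.072, 0, 0, 0, 0],
  [0.072, 0, 0, 0, 0],
  [0.072, 0, 0, 0, 0],
  [0.072, 0, 0, -0.01, 0],
  [0.072, 0, 0, -0.04, 0],
  [0.072, 0, 0, -0.08, 0],
  [0.072, 0, 0, -0.12, 0],
  [0.072, 0, 0.02, -0.145, 0],
  [0.072, 0, 0.05, -0.15, 0],
  [0.072, 0, 0.085, -0.15, 0],
  [0.072, 0, 0.125, -0.15, 0],
])

```text
t: 11.23
tool_pos: [0.4931, 0.2458, 0.3502]
tool_rot: [-3.137, 0.132, -0.006]
contact_force: [-0.3, -0.3, 0.4]
opening: 0.0718
grip_force: 0.0
```

apply_moves([
  [0.072, 0, 0.04, 0, -0.02],
  [0.072, 0, 0.08, 0, -0.05],
  [0.072, 0, 0.12, 0, -0.08],
  [0.072, 0, 0.16, 0, -0.11],
  [0.072, 0, 0.2, 0, -0.14],
  [0.072, 0, 0.24, 0, -0.154],
  [0.072, 0, 0.28, 0, -0.154],
  [0.072, 0, 0.32, 0, -0.154],
  [0.072, 0, 0.36, 0, -0.154],
  [0.072, 0, 0.39, 0, -0.154],
  [0.072, 0.001, 0.403, 0, -0.154],
  [0.072, 0.001, 0.403, 0, -0.154],
])

```text
t: 12.23
tool_pos: [0.4594, -0.1576, 0.3485]
tool_rot: [3.139, 0.1, 0.002]
contact_force: [0.3, 1.0, 1.0]
opening: 0.072
grip_force: 0.0
```

Run:
```python
from h import *
print(tool().round(3),yaw(tool()))
tin(.46,-.155);go(.46,-.155,.199,.068)
p=eyes.get_image("scene");W=cloud(p);cv2.imwrite("pics/s2.png",p["img"]);V=W.reshape(-1,3)
m=(abs(V[:,1]-.37)<.06)&(abs(V[:,0]-.5)<.1)&(abs(V[:,2]-.062)<.005);print("placed",cv2.minAreaRect((V[m][:,:2]*1000).astype(np.float32)),np.median(V[m][:,2]))
```

```text
[[ 0.998  0.064  0.001  0.459]
 [ 0.064 -0.998 -0.001 -0.158]
 [ 0.001  0.001 -1.     0.349]
 [ 0.     0.     0.     1.   ]] 0.06377803593096298
9969 [ 460.8 -153.1] [111.2  50.2] 3.67 ztop 0.0649
shift [ 0.0005 -0.0011  0.1493] roll -0.003
placed ((504.1966857910156, 370.03973388671875), (50.79989242553711, 113.98391723632812), 85.26654052734375) 0.06185632115240969
```

apply_moves([
  [0.072, 0.001, -0.003, 0.035, 0],
  [0.072, 0.001, -0.003, 0.07, 0],
  [0.072, 0.001, -0.003, 0.105, 0],
  [0.072, 0.001, -0.003, 0.13, 0],
  [0.072, 0.001, -0.003, 0.143, 0],
  [0.072, 0.001, -0.003, 0.148, 0],
  [0.072, 0.001, -0.003, 0.148, 0],
  [0.03, 0.001, -0.003, 0.148, 0],
  [0.03, 0.001, -0.003, 0.148, 0],
  [0.03, 0.001, -0.003, 0.148, 0],
  [0.03, 0.001, -0.003, 0.148, 0],
  [0.03, 0.001, -0.003, 0.148, 0],
])

```text
t: 13.33
tool_pos: [0.4615, -0.1528, 0.2019]
tool_rot: [3.138, 0.107, 0.006]
contact_force: [1.5, 0.6, 6.2]
opening: 0.047
grip_force: 63.9
```

```bash
python3 st.py
```

```text
13.3333 pos [ 0.4615 -0.1528  0.2019] z [ 0.004  -0.0014 -1.    ] F [1.54 0.57 6.17] torque(tool) [ 0.101  0.133 -0.187] op 0.047 g 63.9
```

apply_moves([
  [0.03, 0, 0, -0.01, 0],
  [0.03, 0, 0, -0.03, 0],
  [0.03, 0, 0, -0.065, 0],
  [0.03, 0, 0, -0.1, 0],
  [0.03, 0, 0, -0.135, 0],
  [0.03, 0.0, 0, -0.17, 0],
  [0.03, 0.04, 0, -0.17, 0],
  [0.03, 0.08, 0, -0.17, 0],
  [0.03, 0.12, 0, -0.17, 0],
  [0.03, 0.12, 0, -0.17, 0],
  [0.03, 0.12, 0, -0.17, 0],
  [0.03, 0.12, 0, -0.17, 0],
])

```text
t: 14.33
tool_pos: [0.5794, -0.144, 0.368]
tool_rot: [-3.138, -0.107, 0.007]
contact_force: [-0.8, 0.0, -4.7]
opening: 0.0474
grip_force: 65.6
```

```bash
python3 av.py
```

```text
14.5833 [ 0.5791 -0.1443  0.3701] [ 1.880e-01 -3.300e-02 -5.439e+00 -2.100e-02 -6.000e-02 -3.000e-03] std [0.429 0.196 0.356 0.032 0.015 0.019]
```

apply_moves([
  [0.03, -0.04, 0, 0, 0],
  [0.03, -0.08, 0, 0, 0],
  [0.03, -0.12, 0, 0, 0],
  [0.03, -0.12, 0, 0, 0],
  [0.03, -0.12, 0, 0, 0],
  [0.03, -0.12, 0, 0, 0],
  [0.03, -0.12, 0, 0, 0],
])

```text
t: 15.17
tool_pos: [0.4609, -0.1525, 0.3709]
tool_rot: [3.139, 0.106, 0.004]
contact_force: [1.2, 0.8, -4.9]
opening: 0.0472
grip_force: 65.7
```

```bash
python3 av.py
```

```text
15.4167 [ 0.461  -0.1524  0.3699] [ 1.050e-01 -8.400e-02 -4.961e+00 -3.000e-03  1.110e-01 -7.000e-03] std [0.374 0.606 0.739 0.023 0.03  0.029]
```

apply_moves([
  [0.03, 0.04, 0, 0, 0],
  [0.03, 0.08, 0, 0, 0],
  [0.03, 0.12, 0, 0, 0],
  [0.03, 0.12, 0, 0, 0],
  [0.03, 0.12, 0, 0, 0],
  [0.03, 0.12, 0, 0, 0],
  [0.03, 0.12, 0, 0, 0],
])

```text
t: 16.0
tool_pos: [0.5796, -0.1442, 0.3697]
tool_rot: [3.14, 0.106, -0.001]
contact_force: [-1.0, 0.1, -4.6]
opening: 0.0473
grip_force: 65.8
```

```bash
python3 av.py
```

```text
16.25 [ 0.5794 -0.1443  0.3703] [ 0.145  0.336 -5.139  0.014 -0.107  0.019] std [0.472 0.458 0.511 0.018 0.021 0.036]
```

apply_moves([
  [0.03, -0.04, 0, 0, 0],
  [0.03, -0.08, 0, 0, 0],
  [0.03, -0.118, 0, 0, 0],
  [0.03, -0.118, 0, 0, 0],
  [0.03, -0.118, 0, 0, 0],
  [0.03, -0.118, 0, 0, 0],
  [0.03, -0.118, 0, 0, 0],
])

```text
t: 16.83
tool_pos: [0.463, -0.1524, 0.3708]
tool_rot: [3.139, 0.107, 0.004]
contact_force: [0.6, -0.0, -5.2]
opening: 0.047
grip_force: 65.8
```

```bash
python3 av.py; python3 -c "
from h import *
go(.4605,-.154,.2019,.067)"
```

```text
17.0833 [ 0.463  -0.1522  0.3699] [-4.140e-01  3.460e-01 -4.836e+00  2.000e-03  1.060e-01 -5.000e-03] std [0.443 0.282 0.622 0.04  0.012 0.02 ]
shift [-0.0026  0.0016  0.168 ] roll 0.001
```

The middle tin rattles: its torque swings ±0.107 Nm with each stop, repeatably. Setting it back on its place.

apply_moves([
  [0.03, -0.002, 0.001, 0.03, 0],
  [0.03, -0.002, 0.001, 0.065, 0],
  [0.03, -0.002, 0.001, 0.1, 0],
  [0.03, -0.002, 0.001, 0.13, 0],
  [0.03, -0.002, 0.001, 0.15, 0],
  [0.03, -0.002, 0.001, 0.158, 0],
  [0.03, -0.002, 0.001, 0.163, 0],
  [0.03, -0.002, 0.001, 0.166, 0],
  [0.03, -0.002, 0.001, 0.168, 0],
  [0.03, -0.002, 0.001, 0.17, 0],
  [0.03, -0.002, 0.001, 0.17, 0],
  [0.03, -0.002, 0.001, 0.17, 0],
])

```text
t: 18.08
tool_pos: [0.4615, -0.1538, 0.2021]
tool_rot: [3.138, 0.107, 0.005]
contact_force: [-1.3, 1.4, 4.8]
opening: 0.0467
grip_force: 66.8
```

```bash
python3 st.py
```

```text
18.0833 pos [ 0.4615 -0.1538  0.2021] z [ 0.0032 -0.0015 -1.    ] F [-1.35  1.42  4.84] torque(tool) [ 0.33  -0.374 -0.024] op 0.0467 g 66.8
```

apply_moves([
  [0.072, 0, 0, 0, 0],
  [0.072, 0, 0, 0, 0],
  [0.072, 0, 0, 0, 0],
  [0.072, 0, 0, 0, 0],
  [0.072, 0, 0, -0.01, 0],
  [0.072, 0, 0, -0.04, 0],
  [0.072, 0, 0, -0.08, 0],
  [0.072, 0, 0, -0.12, 0],
  [0.072, 0, -0.01, -0.145, 0],
  [0.072, 0, -0.04, -0.15, 0],
  [0.072, 0, -0.075, -0.15, 0],
  [0.072, 0, -0.11, -0.15, 0],
])

```text
t: 19.08
tool_pos: [0.4528, -0.0429, 0.352]
tool_rot: [3.139, 0.103, 0.006]
contact_force: [0.3, 0.6, 0.1]
opening: 0.0721
grip_force: 0.0
```

apply_moves([
  [0.072, 0, -0.035, 0, 0],
  [0.072, 0.001, -0.065, 0, 0],
  [0.072, 0.001, -0.079, 0, 0],
  [0.072, 0.001, -0.079, 0, 0],
  [0.072, 0.001, -0.079, 0, 0],
])

```text
t: 19.5
tool_pos: [0.4485, 0.0358, 0.3503]
tool_rot: [3.139, 0.109, 0.001]
contact_force: [-0.3, 0.5, 0.0]
opening: 0.072
grip_force: 0.0
```

Run:
```python
from h import *
print(tool()[:3,3].round(4),tool()[:3,2].round(4),yaw(tool()))
p,W=tin(.45,.035);go(.45,.035,.199,.068)
p=eyes.get_image("scene");W=cloud(p);cv2.imwrite("pics/s3.png",p["img"]);V=W.reshape(-1,3)
m=(abs(V[:,1]+.155)<.06)&(abs(V[:,0]-.46)<.1)&(abs(V[:,2]-.064)<.005);print("mid",cv2.minAreaRect((V[m][:,:2]*1000).astype(np.float32)),np.median(V[m][:,2]))
```

```text
[0.4485 0.0358 0.3503] [ 9.e-04 -6.e-04 -1.e+00] 0.06969652448158263
9857 [451.5  36.9] [111.2  50.3] 4.51 ztop 0.0649
shift [1.300e-03 1.000e-04 1.512e-01] roll 0.0
mid ((460.3768615722656, -154.22950744628906), (112.80537414550781, 50.38705825805664), 4.638244152069092) 0.06432451929582383
```

apply_moves([
  [0.072, 0.002, 0, 0.035, -0.004],
  [0.072, 0.002, 0, 0.07, -0.004],
  [0.072, 0.002, 0, 0.105, -0.004],
  [0.072, 0.002, 0, 0.13, -0.004],
  [0.072, 0.002, 0, 0.144, -0.004],
  [0.072, 0.002, 0, 0.149, -0.004],
  [0.072, 0.002, 0, 0.149, -0.004],
  [0.03, 0.002, 0, 0.149, -0.004],
  [0.03, 0.002, 0, 0.149, -0.004],
  [0.03, 0.002, 0, 0.149, -0.004],
  [0.03, 0.002, 0, 0.149, -0.004],
  [0.03, 0.002, 0, 0.149, -0.004],
])

```text
t: 20.6
tool_pos: [0.4517, 0.0352, 0.2027]
tool_rot: [3.139, 0.112, 0.006]
contact_force: [-0.2, -0.3, 5.8]
opening: 0.0471
grip_force: 65.2
```

```bash
python3 st.py
```

```text
20.6 pos [0.4517 0.0352 0.2027] z [ 4.e-03 -7.e-04 -1.e+00] F [-0.22 -0.28  5.81] torque(tool) [-0.027 -0.07   0.169] op 0.0471 g 65.2
```

apply_moves([
  [0.03, 0, 0, -0.01, 0],
  [0.03, 0, 0, -0.03, 0],
  [0.03, 0, 0, -0.065, 0],
  [0.03, 0, 0, -0.1, 0],
  [0.03, 0, 0, -0.135, 0],
  [0.03, 0.0, 0, -0.17, 0],
  [0.03, 0.04, 0, -0.17, 0],
  [0.03, 0.08, 0, -0.17, 0],
  [0.03, 0.12, 0, -0.17, 0],
  [0.03, 0.12, 0, -0.17, 0],
  [0.03, 0.12, 0, -0.17, 0],
  [0.03, 0.12, 0, -0.17, 0],
])

```text
t: 21.6
tool_pos: [0.5696, 0.0442, 0.3689]
tool_rot: [-3.139, -0.113, 0.007]
contact_force: [0.4, 1.3, -4.6]
opening: 0.0472
grip_force: 63.7
```

```bash
python3 av.py
```

```text
21.85 [0.5693 0.0441 0.3713] [-1.630e-01  7.000e-03 -5.387e+00 -4.000e-03  4.700e-02 -1.200e-02] std [0.331 0.403 0.422 0.034 0.024 0.019]
```

apply_moves([
  [0.03, -0.04, 0, 0, 0],
  [0.03, -0.08, 0, 0, 0],
  [0.03, -0.12, 0, 0, 0],
  [0.03, -0.12, 0, 0, 0],
  [0.03, -0.12, 0, 0, 0],
  [0.03, -0.12, 0, 0, 0],
  [0.03, -0.12, 0, 0, 0],
])

```text
t: 22.43
tool_pos: [0.4511, 0.0354, 0.372]
tool_rot: [3.139, 0.113, 0.004]
contact_force: [0.2, 0.8, -4.3]
opening: 0.0473
grip_force: 63.8
```

```bash
python3 av.py; python3 -c "
from h import *
print(yaw(tool()));go(.496,.251,.30,-.084)"
```

```text
22.6833 [0.4513 0.0354 0.3708] [-3.900e-02 -1.300e-01 -4.999e+00  2.000e-03  5.300e-02 -6.000e-03] std [0.42  0.31  0.456 0.018 0.038 0.033]
0.07189073361438222
shift [ 0.0601 -0.2118  0.0708] roll 0.156
```

The left tin is quiet (0.047 vs 0.053 Nm). Carrying it to the near slot.

apply_moves([
  [0.03, 0.005, -0.018, 0, 0.02],
  [0.03, 0.015, -0.052, 0, 0.05],
  [0.03, 0.025, -0.088, 0, 0.08],
  [0.03, 0.035, -0.124, 0.01, 0.11],
  [0.03, 0.045, -0.16, 0.025, 0.14],
  [0.03, 0.054, -0.19, 0.045, 0.156],
  [0.03, 0.06, -0.208, 0.065, 0.156],
  [0.03, 0.06, -0.212, 0.071, 0.156],
  [0.03, 0.06, -0.212, 0.071, 0.156],
  [0.03, 0.06, -0.212, 0.071, 0.156],
])

```text
t: 23.52
tool_pos: [0.4954, 0.2511, 0.2992]
tool_rot: [3.138, -0.131, -0.002]
contact_force: [1.0, -0.1, -4.5]
opening: 0.0474
grip_force: 64.6
```

```bash
python3 -c "
from h import *
print(yaw(tool()));go(.496,.251,.2005,-.084)"
```

```text
-0.08368544610334056
shift [ 0.0008 -0.      0.0987] roll 0.0
```

apply_moves([
  [0.03, 0.001, 0, 0.03, 0],
  [0.03, 0.001, 0, 0.06, 0],
  [0.03, 0.001, 0, 0.08, 0],
  [0.03, 0.001, 0, 0.089, 0],
  [0.03, 0.001, 0, 0.094, 0],
  [0.03, 0.001, 0, 0.096, 0],
  [0.03, 0.001, 0, 0.098, 0],
  [0.03, 0.001, 0, 0.099, 0],
  [0.03, 0.001, 0, 0.1, 0],
  [0.03, 0.001, 0, 0.1, 0],
  [0.03, 0.001, 0, 0.1, 0],
])

```text
t: 24.43
tool_pos: [0.4967, 0.2513, 0.2008]
tool_rot: [-3.138, 0.132, -0.003]
contact_force: [0.0, -0.8, -2.9]
opening: 0.0472
grip_force: 65.1
```

```bash
python3 av.py
```

```text
24.6833 [0.4968 0.2513 0.2008] [-0.369 -0.328 -0.657 -0.132  0.077  0.006] std [0.363 0.536 1.332 0.027 0.023 0.027]
```

apply_moves([
  [0.03, 0, 0, 0.001, 0],
  [0.03, 0, 0, 0.001, 0],
  [0.07, 0, 0, 0.001, 0],
  [0.07, 0, 0, 0.001, 0],
  [0.07, 0, 0, 0.001, 0],
  [0.07, 0, 0, 0, 0],
  [0.07, 0, 0, -0.01, 0],
  [0.07, 0, 0, -0.04, 0],
  [0.07, 0, 0, -0.08, 0],
  [0.07, 0, 0, -0.12, 0],
  [0.07, 0, 0.01, -0.145, 0],
  [0.07, 0, 0.04, -0.15, 0],
])

```text
t: 25.68
tool_pos: [0.4943, 0.2132, 0.358]
tool_rot: [-3.134, 0.126, -0.019]
contact_force: [0.3, -0.1, 1.2]
opening: 0.0698
grip_force: 0.0
```

apply_moves([
  [0.072, 0, 0.04, 0, -0.02],
  [0.072, 0, 0.08, 0, -0.05],
  [0.072, 0, 0.12, 0, -0.08],
  [0.072, 0, 0.16, 0, -0.11],
  [0.072, 0, 0.2, 0, -0.14],
  [0.072, 0, 0.24, 0, -0.154],
  [0.072, -0.001, 0.28, 0, -0.154],
  [0.072, -0.002, 0.32, 0, -0.154],
  [0.072, -0.002, 0.35, 0, -0.154],
  [0.072, -0.002, 0.367, 0, -0.154],
  [0.072, -0.002, 0.367, 0, -0.154],
  [0.072, -0.002, 0.367, 0, -0.154],
])

```text
t: 26.68
tool_pos: [0.4598, -0.1548, 0.3503]
tool_rot: [-3.139, -0.106, -0.001]
contact_force: [0.7, -0.6, 0.4]
opening: 0.0718
grip_force: 0.0
```

Run:
```python
from h import *
print(tool()[:3,3].round(4),tool()[:3,2].round(4),yaw(tool()))
tin(.46,-.155);go(.4605,-.154,.202,.07)
p=eyes.get_image("scene");W=cloud(p);cv2.imwrite("pics/s4.png",cv2.resize(p["img"][140:350,100:520],None,fx=1.8,fy=1.8));V=W.reshape(-1,3)
for y in(.37,.25):
    m=(abs(V[:,1]-y)<.055)&(abs(V[:,0]-.5)<.1)&(abs(V[:,2]-.062)<.004);print("placed",cv2.minAreaRect((V[m][:,:2]*1000).astype(np.float32)),np.median(V[m][:,2]))
```

```text
[ 0.4598 -0.1548  0.3503] [ 5.e-04  3.e-04 -1.e+00] 0.06773474764647179
9802 [ 461.3 -153. ] [110.8  50.4] 3.84 ztop 0.0649
shift [5.000e-04 1.000e-04 1.481e-01] roll -0.001
placed ((503.744873046875, 369.3857421875), (51.1077880859375, 112.80318450927734), 84.59922790527344) 0.06191191479862135
placed ((494.15185546875, 250.46328735351562), (49.445228576660156, 113.34908294677734), 85.28239440917969) 0.06202964132417943
```

View pics/s4.png

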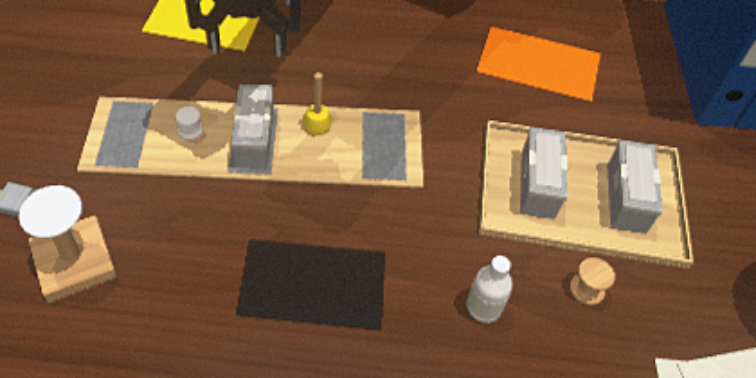

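Both quiet tins stand upright in the tray at (545,170) and (635,185). The bystanders are untouched, and the rattling tin is still on the board at (253,125). Picking it up.

apply_moves([
  [0.072, 0.001, -0.001, 0.035, 0],
  [0.072, 0.001, -0.001, 0.07, 0],
  [0.072, 0.001, -0.001, 0.105, 0],
  [0.072, 0.001, -0.001, 0.13, 0],
  [0.072, 0.001, -0.001, 0.144, 0],
  [0.072, 0.001, -0.001, 0.149, 0],
  [0.072, 0.001, -0.001, 0.149, 0],
  [0.03, 0.001, -0.001, 0.149, 0],
  [0.03, 0.001, -0.001, 0.149, 0],
  [0.03, 0.001, -0.001, 0.149, 0],
  [0.03, 0.001, -0.001, 0.149, 0],
  [0.03, 0.001, -0.001, 0.149, 0],
])

```text
t: 27.78
tool_pos: [0.462, -0.1536, 0.2028]
tool_rot: [3.138, 0.11, 0.006]
contact_force: [0.6, 1.8, 6.6]
opening: 0.0474
grip_force: 64.8
```

apply_moves([
  [0.03, 0, 0, 0, 0],
  [0.03, 0, 0, -0.01, 0],
  [0.03, 0, 0, -0.03, 0],
  [0.03, 0, 0, -0.06, 0],
  [0.03, 0, 0, -0.09, 0],
  [0.03, 0, 0, -0.12, 0],
  [0.03, 0, 0, -0.14, 0],
  [0.03, 0, 0, -0.15, 0],
  [0.03, 0, 0, -0.152, 0],
  [0.03, 0, 0, -0.152, 0],
])

```text
t: 28.62
tool_pos: [0.4605, -0.1531, 0.3519]
tool_rot: [-3.139, -0.109, 0.002]
contact_force: [-0.0, 0.8, -6.0]
opening: 0.0476
grip_force: 63.6
```

```bash
python3 st.py; python3 -c "
from h import *
go(.683,-.045,.349,.03)"
```

```text
28.6167 pos [ 0.4605 -0.1531  0.3519] z [-1.1e-03  5.0e-04 -1.0e+00] F [-0.01  0.75 -5.98] torque(tool) [-0.056  0.105  0.017] op 0.0476 g 63.6
shift [ 0.2295 -0.0923  0.0027] roll 0.04
```

apply_moves([
  [0.03, 0.01, -0.004, 0, 0],
  [0.03, 0.035, -0.014, 0, 0],
  [0.03, 0.065, -0.026, 0, 0],
  [0.03, 0.095, -0.038, 0, 0],
  [0.03, 0.125, -0.05, 0, 0],
  [0.03, 0.155, -0.062, 0, 0],
  [0.03, 0.185, -0.074, 0, 0],
  [0.03, 0.21, -0.084, 0, 0],
  [0.03, 0.224, -0.09, 0, 0],
  [0.03, 0.229, -0.092, 0, 0],
  [0.03, 0.229, -0.092, 0, 0],
  [0.03, 0.229, -0.092, 0, 0],
])

```text
t: 29.62
tool_pos: [0.6825, -0.0453, 0.3503]
tool_rot: [-3.139, -0.11, 0.007]
contact_force: [-0.7, -0.0, -5.7]
opening: 0.0475
grip_force: 63.5
```

```bash
python3 av.py
python3 - <<'E'
from h import *
p=eyes.get_image("side");cv2.imwrite("pics/end.png",p["img"])
W=cloud(p).reshape(-1,3);m=(abs(W[:,0]-.683)<.08)&(abs(W[:,1]+.045)<.05)&(W[:,2]>.1)&(W[:,2]<.2);print(np.percentile(W[m],[1,99],axis=0).round(3))
p=eyes.get_image("wrist");V=cloud(p,tool()@p["hand_eye"]).reshape(-1,3);m=(abs(V[:,0]-.683)<.08)&(abs(V[:,1]+.045)<.05)&(V[:,2]>.19)&(V[:,2]<.225)
A=V[m&(V[:,0]>.67)];c=np.linalg.lstsq(np.c_[A[:,:2],np.ones(len(A))],A[:,2],rcond=None)[0];print("top",np.median(A[:,2]),"slope",c[:2],A.min(0),A.max(0))
E
```

```text
29.8667 [ 0.6823 -0.046   0.3527] [-3.260e-01 -1.800e-01 -4.885e+00 -1.800e-02 -7.000e-02 -3.000e-03] std [0.297 0.757 0.689 0.024 0.042 0.014]
[[ 0.624 -0.082  0.157]
 [ 0.735 -0.034  0.199]]
top 0.2148298516327334 slope [-0.06035864 -0.00331597] [ 0.67000572 -0.0867317   0.1900039 ] [7.38391248e-01 2.63109804e-04 2.24995639e-01]
```

View pics/end.png

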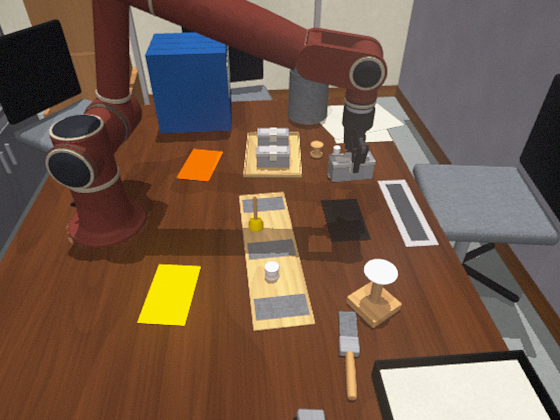

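The tin is held at px (350,163), over the mat and apparently level. The slope fit included edge points, so I'm checking it once more before handing in.

Run:
```python
from h import *
p=eyes.get_image("wrist");V=cloud(p,tool()@p["hand_eye"]).reshape(-1,3);m=(abs(V[:,1]+.045)<.016)&(V[:,2]>.19)&(V[:,2]<.225)
for a in np.arange(.64,.74,.01):
    s=m&(abs(V[:,0]-a)<.004)
    if s.sum()>20: print(round(a,2),s.sum(),np.median(V[s,2]).round(4))
```

```text
0.65 76 0.2153
0.66 1520 0.2154
0.67 1641 0.2154
0.68 1762 0.2154
0.69 1918 0.2153
0.7 2040 0.2152
0.71 2195 0.2152
0.72 2387 0.2152
0.73 2637 0.2142
```

The top is flat to within 0.3 mm over the inner 70 mm, so the tin is level. Handing in.

```bash
python3 -c "
from station import ctrl
print(ctrl.finish_job())"
```

```text
the job is handed in; nothing more can be done
None
```

The middle tin was the one that rattled; both quiet tins stand upright in the tray, and the job is handed in with the arm holding the rattling tin level about 15 cm above the middle of the black mat, about 30 s into the 72 s allowed.

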